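# Slide a plate blank out over the end of a bench ledge

### The job

Without picking anything up, push the wooden turn-stop at the open end of the raised ledge fully round so it points straight out past the end, clear of the path. Only then slide the flat metal plate along the ledge with the fingertips until about a third of its length sticks out squarely over that end, so that its edge can be worked on; keep it flat on the ledge. Leave the jar, tin, tape roll and screwdriver where they are.

Things in the scene. Friction and masses are not known exactly. Their poses are not given: they have to be found in the camera images.
- ledge: Fixed raised wooden board, 160 (x) by 400 (y) mm, flat top 50 mm above the table; z up. Origin: centre of its underside, on the table. A cleat 25 mm high above the top closes its -y end (y -200 to -180 mm); a fence 12 mm high runs along its far side (x +60 to +80, y -180 to +140 mm). The +y end (edge at y +200 mm) is open: the plate goes out there. Placed anew each time, yaw within 20 degrees
- ledge_end (a point): Middle of the top edge of the ledge's open (+y) end, 50 mm above the table; its axes are the ledge's
- turn_stop (a joint): Angle (rad) of the wooden turn-stop, a bar 18 mm wide, 1 to 17 mm above the ledge top, 100 mm long from its vertical pivot screw at ledge x +70, y +170 mm. At 0 it points to ledge -x, across the path; it grows clockwise seen from above, to its end stop at 1.57, pointing to ledge +y, in line with the fence. Light friction (0.05 N m), stays where left. Starts at 0 to 0.4
- turn_stop_tip (a point): Middle of the top face of the turn-stop's free end, 100 mm from the pivot, 67 mm above the table
- blank: Loose flat aluminium plate, 80 (x) by 120 (y) by 6 mm, about 0.15 kg, a dark dot near each corner, lying on the ledge between cleat and turn-stop, its y along the ledge's y within 7 degrees. Origin: centre of its underside. At least 60 mm of ledge is free behind it (towards the cleat) and before it (towards the turn-stop)
- blank_lead (a point): Middle of the plate's leading short edge (plate y = +60 mm, 3 mm above its underside), the edge that must stick out over the ledge's open end
- glue_jar: Bystander: jar with black lid, 60 mm diameter, 85 mm high, standing on the table beyond the fence. Origin: centre of its underside
- paint_tin: Bystander: plain metal tin, 68 mm diameter, 75 mm high, standing on the table beyond the fence. Origin: centre of its underside
- tape_roll: Bystander: cardboard tape core lying flat on the table on the ledge's -x side, 84 mm outside diameter, 54 mm hole, 25 mm high. Origin: centre of its underside
- screwdriver: Bystander: screwdriver 170 mm long lying on the table on the ledge's -x side, roughly along it. Its x runs along it from handle to tip
Things that resemble listed ones, but are neither listed nor needed, are in the scene too. There is more than one size of the blank; the one meant has the size given above.

How it is judged:
By the outcome, as a careful person would: the job done as asked, in the order asked, and still so for the second after the job is handed in, with the robot touching nothing.
It also fails if it takes over 59 s, if anything falls off the work surface, if the arm or the gripper's body presses on something with over 40 N, if the wrist force passes 120 N, or if a joint passes its speed limit or range.

### The arm

A 6-joint arm with a two-finger parallel gripper is mounted at the origin on the work surface. World frame = base frame: x ahead of the robot, y to its left, z up, the work surface at z = 0. Lengths are in mm, angles in rad, forces in N, time in s.
With the tool pointing down it reaches from about 350 to 875 mm from the base axis. Payload 4.2 kg.
Tool frame: the origin (TCP) lies midway between the tips of the shut fingers; the grasp point (between the pads) lies 19 mm behind it; z points along the fingers, y is the direction in which the jaws open and shut (so a half turn about z gives the same grasp; the last joint's range is limited). The gripper opens to 85 mm and grips with 20 to 120 N. Pads are 22 mm wide; open, the fingers measure 114 mm over their backs; the gripper's body (76 mm by 85 mm) begins 54 mm behind the grasp point. The pads swing forward as they close: fully open they stand 13 mm farther back than shut.
Start: joints at [1.597, 0.385, 0.008, 0, -1.194, -0.259], TCP at [144.158, 608.126, 231.312] pointing down, gripper open.
Joint ranges: [-3.14, 3.14], [-1.21, 2.06], [-1.07, 1.41], [-3.16, 2.05], [-2.99, -0.16], [-3.1, 3.1]. Speed limits (rad/s): [2.79, 2.79, 3.14, 3.14, 3.14, 3.14].

### API

Orientations are given as a unit quaternion [x, y, z, w].
In Python, from bench import arm gives the robot as it stands. The module is installed in compiled form; this text tells all that it offers.
- The arm moves only by the tool drive_tool, never from a script. Its argument "moves" is a list that holds one entry, the list of rows, each a list of 7 numbers: the opening, from 0 (shut) to 1 (fully open), then the shift along the tool's x, y, z in m, then the turn, a rotation vector about the tool's x, y, z in rad. In form: [[[hand, dx, dy, dz, wx, wy, wz], ...]]. A call has 1 to 20 rows; each row shifts and turns the pose as measured when the row begins, along the tool's axes as they then stand; what a row does not reach is not made up. A row lasts 1/10 s, in which the tool goes at most 50 mm and 8.59 degrees, less where a joint would pass 70% of its speed; a pose out of reach is approached as far as the arm can. A call with a gripper value outside its range is refused whole. The fingers move at their own pace and stop on an object; the grip force is fixed at half the most. Time passes only in rows, so rows that do not move let the fingers close. It gives the time, the measured TCP pose, the force and the opening at its end, in the units of the state.
- arm.read_state(): the state, without advancing time (a new reading comes with each control period).
- arm.get_image(name): name is "scene" or "side" or "wrist"; returns (picture, depth): 420x560x3 uint8, red, green, blue; 420x560 float32, mm along the optical axis (not along the pixel's ray), 0 where there is no reading.
- arm.camera_params(name): a dict with "fov_y" (degrees; the focal length in pixels is half the picture's height over the tangent of half this angle, whatever the lens; pixels are square), "cx", "cy" (the principal point, pixels), "world_from_camera" (4x4, takes a point from camera to world coordinates); the wrist camera has in their place "T_tool_cam" (4x4, takes a point from camera to tool coordinates, whose origin is the TCP and whose axes are the flange's). Camera axes: x right, y down, z forward; pixel columns grow to the right and rows downward; lengths in mm; the calibration is good to about 2 mm. The wrist camera is an equidistant fisheye: a pixel r from the principal point sees the ray r / f radians off the axis. A picture is of the moment at which its call begins: read the wrist's pose just before it. camera_params takes no time and is no camera call.
- arm.job_done(): hands the job in, once; it reports no verdict.
The state is a dict: "clock": time; "joints": joint angles; "joint_vel": joint speeds; "joint_efforts": joint torques, N m; "position": TCP position; "ee_rot": TCP orientation; "contact_force": force on the tool from outside, world axes, zero at the start; "wrist_torque": the same for the moment, N m; "gripper_width": finger opening in mm.
Only numpy, scipy, OpenCV 4.12 (cv2) and the standard library are available. Lean on these libraries where they do the work, as an engineer would, in place of code of your own. Each camera call takes 0.05 s, during which the arm holds its last target.

## Working session

There is one attempt and no reset: what is moved stays moved. The work goes in short steps, Python scripts to look and compute and a tool call to move; the robot and the scene stay as the last step left them, time stands still between calls to the robot, and variables do not carry over. Pictures are saved under pics/ and viewed, and the job is handed in when it is done.

Besides the shell and the picture viewer there is one more tool, called after "Emit:" as name(argument=value, ...) on one line, values as JSON. drive_tool: Moves the arm, as the interface text tells. Its arguments: {"type":"object","properties":{"moves":{"type":"array","items":{"type":"array","items":{"type":"array","items":{"type":"number"}}}}},"required":["moves"]}

```bash
mkdir -p pics; python3 - <<'E'
from bench import arm
import cv2,numpy as np
print(arm.read_state())
for n in("scene","side","wrist"):
    im,d=arm.get_image(n); cv2.imwrite(f"pics/{n}0.png",im[:,:,::-1]); np.savez(f"pics/{n}0.npz",im=im,d=d)
    print(n,arm.camera_params(n))
E
```

```text
{'clock': 0.0, 'joints': array([ 1.59655677e+00,  3.85544083e-01,  6.60179279e-03, -5.10174502e-04,
       -1.19399602e+00, -2.58633015e-01]), 'joint_vel': array([ 0.00096758,  0.00095066, -0.00109262, -0.00104656, -0.00058016,
       -0.00030303]), 'joint_efforts': array([ 7.07764684e-04, -3.92293417e+01,  1.88407177e+01,  4.18635070e+00,
       -4.50573396e-03, -5.16657607e-06]), 'position': array([144.05730483, 607.55851749, 230.21805212]), 'ee_rot': array([ 9.93217415e-01, -1.16266773e-01, -8.29194348e-05,  1.09378366e-03]), 'contact_force': array([-1.12289524, -0.52753553, -0.07144762]), 'wrist_torque': array([-0.03642041, -0.08943034, -0.04438978]), 'gripper_width': 85.12707684776572}
scene {'fov_y': 52.47741160633335, 'cx': 279.98409756720974, 'cy': 209.5979276336432, 'world_from_camera': array([[ 4.72591133e-01,  5.30948223e-01, -7.03385815e-01,
         1.25454192e+03],
       [ 8.81019970e-01, -3.04093077e-01,  3.62396485e-01,
        -3.78038340e+02],
       [-2.14809871e-02, -7.90962316e-01, -6.11487680e-01,
         6.35074227e+02],
       [ 0.00000000e+00,  0.00000000e+
[... 238 characters left out ...]
,
       [-6.18049550e-01,  4.49965183e-01, -6.44628643e-01,
         5.61969332e+02],
       [ 2.31403331e-02, -8.09224815e-01, -5.87043205e-01,
         5.90510567e+02],
       [ 0.00000000e+00,  0.00000000e+00,  0.00000000e+00,
         1.00000000e+00]])}
wrist {'fov_y': 65.70646984690485, 'cx': 281.8849003623916, 'cy': 212.34823956464464, 'T_tool_cam': array([[ 1.86051087e-03, -9.55433730e-01, -2.95199807e-01,
         7.57556839e+01],
       [ 9.99998126e-01,  1.61955587e-03,  1.06073604e-03,
        -1.16466424e+00],
       [-5.35370406e-04, -2.95201228e-01,  9.55434953e-01,
        -1.42119081e+02],
       [ 0.00000000e+00,  0.00000000e+00,  0.00000000e+00,
         1.00000000e+00]])}
```

View pics/scene0.png

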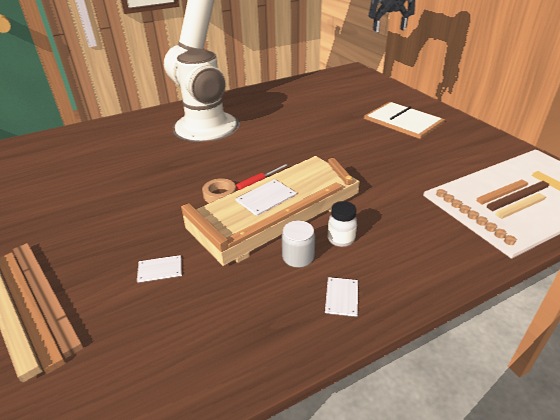

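View pics/side0.png

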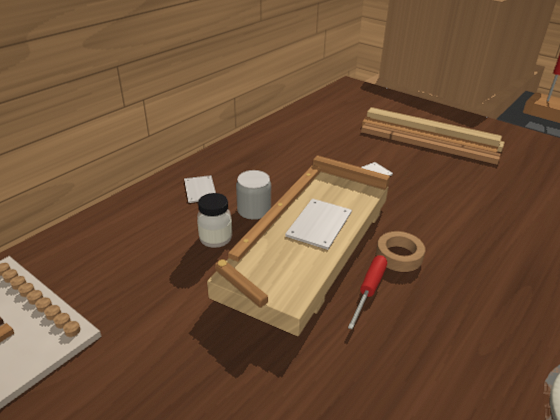

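View pics/wrist0.png

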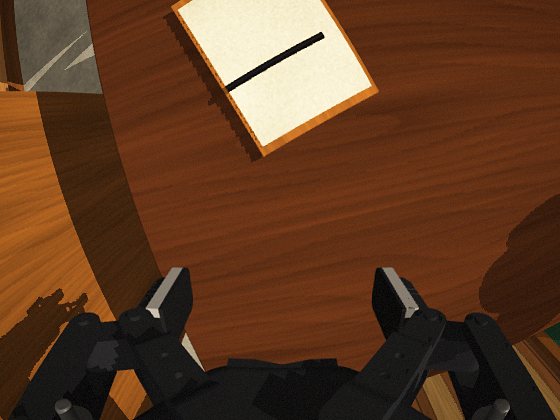

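Scene picture: the ledge is at about (270,205) with the plate on it at (266,197). Two look-alike plates lie on the table, at (160,268) and (342,297). The turn-stop is at the right end, at (342,172), with the jar at (342,223) and the tin at (298,243). Next I'll measure these from depth.

```bash
cat > h.py <<'E'
from bench import arm
import cv2,numpy as np
def cloud(n,d):
    p=arm.camera_params(n); f=210/np.tan(np.radians(p["fov_y"]/2)); T=p["world_from_camera"]
    v,u=np.mgrid[0:420,0:560]
    P=np.stack([(u-p["cx"])/f*d,(v-p["cy"])/f*d,d,np.ones_like(d)],-1)@T.T
    P=P[...,:3].copy(); P[d<=0]=np.nan; return P
def proj(n,X):
    p=arm.camera_params(n); f=210/np.tan(np.radians(p["fov_y"]/2)); T=np.linalg.inv(p["world_from_camera"])
    X=np.atleast_2d(X); c=X@T[:3,:3].T+T[:3,3]; return np.c_[c[:,0]/c[:,2]*f+p["cx"],c[:,1]/c[:,2]*f+p["cy"]]
E
python3 - <<'E'
from h import *
for n in("scene","side"):
    z=np.load(f"pics/{n}0.npz"); P=cloud(n,z["d"].astype(float)); im=z["im"].astype(int)
    roi=(P[...,0]>250)&(P[...,0]<900)&(np.abs(P[...,1])<450)
    t=roi&(abs(P[...,2])<8); print(n,"table z",np.median(P[t][:,2]))
    zz=P[...,2]
    top=roi&(abs(zz-50)<3.5)
    # largest component
    nc,l,s,_=cv2.connectedComponentsWithStats(top.astype(np.uint8)); k=1+np.argmax(s[1:,4]); m=l==k
    Q=P[m]; print("ledge top n",len(Q),"z",np.median(Q[:,2]),"rect",cv2.minAreaRect(Q[:,:2].astype(np.float32)))
    w=roi&(im.min(-1)>150)&((im.max(-1)-im.min(-1))<40)
    nc,l,s,c=cv2.connectedComponentsWithStats(w.astype(np.uint8))
    for k in range(1,nc):
        if s[k,4]>150:
            Q=P[l==k]; print("white",c[k].round(),s[k,4],"z",np.percentile(Q[:,2],[5,50,95]).round(1),cv2.minAreaRect(Q[:,:2].astype(np.float32)))
    v=np.where(roi&(zz>20),np.clip(zz,0,90)*2.8,0); v[np.isnan(v)]=0
    cv2.imwrite(f"pics/h_{n}.png",v.astype(np.uint8))
E
```

```text
scene table z -0.483349910764332
ledge top n 4097 z 49.46610363378977 rect ((530.9719848632812, -19.51019287109375), (164.32810974121094, 400.86871337890625), 10.294958114624023)
white [265. 197.] 1119 z [52.5 55.3 57.1] ((522.7424926757812, -35.308799743652344), (82.77027893066406, 127.522705078125), 13.161014556884766)
white [483. 216.] 2437 z [ 4.3 11.1 13.1] ((775.09619140625, 392.9877624511719), (113.89501190185547, 249.56150817871094), 89.98200225830078)
white [341. 231.] 611 z [ 7.7 40.9 63.7] ((695.8099975585938, 55.039451599121094), (58.42902374267578, 30.186182022094727), 47.99626922607422)
white [296. 242.] 1143 z [10.  65.  75.7] ((662.992919921875, -14.991691589355469), (60.387699127197266, 148.5042724609375), 37.487037658691406)
white [159. 268.] 898 z [1.6 3.8 5.7] ((576.2738037109375, -315.50433349609375), (88.72948455810547, 63.42258834838867), 75.16740417480469)
white [341. 296.] 1131 z [1.5 3.8 5.6] ((822.3278198242188, -27.683578491210938), (59.77151870727539, 91.51031494140625), 53.37925720214844)
white [385. 396.] 4432 z [-755.4 -750.5 -745.4] ((691.270751953125
[... 257 characters left out ...]
white [377. 168.] 171 z [-0.4  3.8  5.4] ((572.074951171875, -351.0069580078125), (66.91229248046875, 49.145416259765625), 9.756685256958008)
white [253. 179.] 425 z [72.5 74.2 75.6] ((722.919921875, -89.20557403564453), (58.16007995605469, 178.53610229492188), 39.66172409057617)
white [198. 187.] 532 z [1.5 3.4 5.1] ((824.0151977539062, -28.629383087158203), (58.5120735168457, 96.11328125), 52.90655517578125)
white [319. 222.] 1824 z [53.8 55.3 57. ] ((524.2532348632812, -40.852142333984375), (83.879150390625, 131.69662475585938), 14.515769004821777)
white [ 36. 331.] 4199 z [ 9.4 11.  12.6] ((774.656982421875, 392.80059814453125), (113.8741226196289, 250.65219116210938), 89.89102172851562)
```

```bash
python3 - <<'E'
import cv2,numpy as np
a=cv2.imread("pics/scene0.png")[140:280,170:370];b=cv2.imread("pics/side0.png")[140:340,170:450]
cv2.imwrite("pics/c1.png",cv2.resize(a,None,fx=4,fy=4,interpolation=cv2.INTER_CUBIC))
cv2.imwrite("pics/c2.png",cv2.resize(b,None,fx=2.8,fy=2.8,interpolation=cv2.INTER_CUBIC))
E
```

```text
(no output)
```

View pics/c1.png

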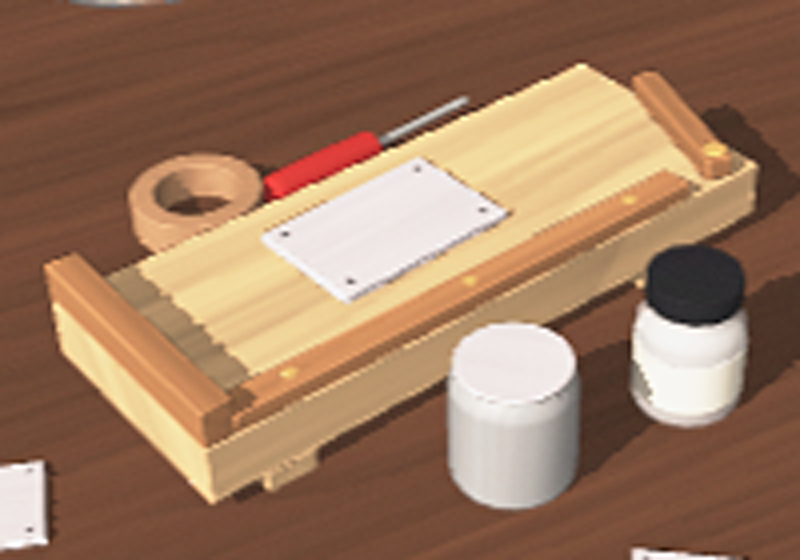

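View pics/c2.png

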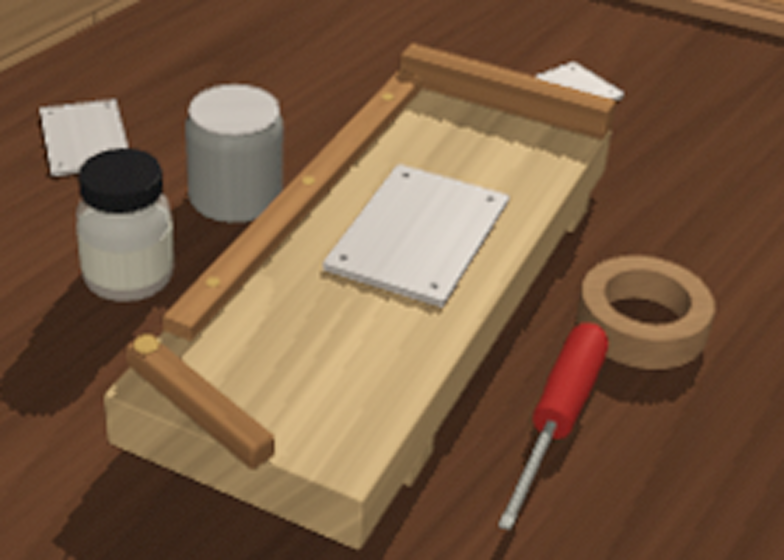

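The plate on the ledge measures about 83x127 mm, so it is the 80x120 one. The two on the table are about 60x90. Now to refine the ledge, stop and plate poses.

```bash
cat >> h.py <<'E'
def rect_sub(n,im,corners):pass
def edges(n,P,c,yaw):
    R=np.array([[np.cos(yaw),-np.sin(yaw)],[np.sin(yaw),np.cos(yaw)]])
    L=(P[...,:2]-c)@R; return np.dstack([L,P[...,2]])
E
python3 - <<'E'
from h import *
from scipy.optimize import least_squares
D={n:np.load(f"pics/{n}0.npz") for n in("scene","side")}
c=np.array([529.7,-15.]);yaw=np.radians(10.3)
for n in D:
    P=cloud(n,D[n]["d"].astype(float));L=edges(n,P,c,yaw);x,y,z=L[...,0],L[...,1],L[...,2]
    top=abs(z-49.5)<3
    def lohi(ax,rng,lo,hi):
        o=[]
        for a in rng:
            s=top&(abs((y if ax==0 else x)-a)<6); q=(x if ax==0 else y)[s]; q=q[(q>lo)&(q<hi)]
            o.append((a,q.min().round(1) if len(q) else None,q.max().round(1) if len(q) else None))
        return o
    print(n,"x ext",lohi(0,range(-170,190,30),-95,70)); print("y ext",lohi(1,range(-70,60,20),-190,215))
    # turn stop
    s=(abs(z-66.5)<3)&(y>130)&(y<215)&(abs(x)<95); Q=L[s]
    print("stop",s.sum(),np.median(Q[:,2]),cv2.minAreaRect(Q[:,:2].astype(np.float32)),Q[:,:2].min(0),Q[:,:2].max(0), np.linalg.svd(Q[:,:2]-Q[:,:2].mean(0))[2][0] if len(Q)<6000 else 0)
    # plate dots
    im=D[n]["im"]; g=im.min(-1).astype(int)
    w=(g>140)&(z>50)&(z<61)&(abs(x)<75)&(abs(y)<150)
    nc,l,st,ce=cv2.connectedComponentsWithStats(w.astype(np.uint8));k=1+np.argmax(st[1:,4]);m=(l==k).astype(np.uint8)
    h=cv2.convexHull(np.argwhere(m)[:,::-1].astype(np.int32)); f=np.zeros_like(m); cv2.fillConvexPoly(f,h,1)
    f=cv2.erode(f,np.ones((3,3)))
    dots=(f>0)&(g<140)
    nc,l,st,ce=cv2.connectedComponentsWithStats(dots.astype(np.uint8))
    for k in range(1,nc): 
        q=l==k
        if st[k,4]<=1: continue
        u,v=np.average(np.argwhere(q)[:,::-1],axis=0,weights=(190-g[q]))
        p=arm.camera_params(n); ff=210/np.tan(np.radians(p["fov_y"]/2));T=p["world_from_camera"]
        r=T[:3,:3]@[(u-p["cx"])/ff,(v-p["cy"])/ff,1]; X=T[:3,3]+r*(56-T[2,3])/r[2]
        print("dot",u.round(1),v.round(1),st[k,4],X.round(1),((X[:2]-c)@np.array([[np.cos(yaw),-np.sin(yaw)],[np.sin(yaw),np.cos(yaw)]])).round(1))
E
```

```text
scene x ext [(-170, np.float64(-77.8), np.float64(49.0)), (-140, np.float64(-80.9), np.float64(51.3)), (-110, np.float64(-78.8), np.float64(50.4)), (-80, np.float64(-78.5), np.float64(48.6)), (-50, np.float64(-78.7), np.float64(48.0)), (-20, np.float64(-80.0), np.float64(47.3)), (10, np.float64(-77.3), np.float64(48.8)), (40, np.float64(-78.0), np.float64(47.3)), (70, np.float64(-78.7), np.float64(46.6)), (100, np.float64(-78.0), np.float64(50.5)), (130, np.float64(-77.9), np.float64(48.6)), (160, np.float64(-78.8), np.float64(69.2))]
y ext [(-70, np.float64(-170.9), np.float64(195.8)), (-50, np.float64(-170.1), np.float64(194.2)), (-30, np.float64(-170.7), np.float64(194.2)), (-10, np.float64(-170.9), np.float64(184.1)), (10, np.float64(-170.9), np.float64(179.4)), (30, np.float64(-170.9), np.float64(172.2)), (50, np.float64(-170.7), np.float64(165.6))]
stop 167 66.16681123322462 ((26.65357208251953, 179.20773315429688), (18.795665740966797, 108.86204528808594), 71.6104736328125) [-25.34873835 157.90770673] [ 79.98272836 203.08377564] [ 0.94800286 -0.31826181]
dot 291.5 197.0 2 [559
[... 728 characters left out ...]
float64(62.8)), (160, np.float64(-79.1), np.float64(51.9))]
y ext [(-70, np.float64(-184.4), np.float64(199.1)), (-50, np.float64(-184.7), np.float64(198.5)), (-30, np.float64(-184.4), np.float64(200.1)), (-10, np.float64(-185.3), np.float64(206.7)), (10, np.float64(-185.3), np.float64(200.1)), (30, np.float64(-184.5), np.float64(199.2)), (50, np.float64(-185.1), np.float64(198.2))]
stop 608 66.06616344094158 ((26.933128356933594, 183.69061279296875), (18.627351760864258, 109.00875091552734), 70.86441040039062) [-24.93421654 160.85970856] [ 79.92457719 208.61887575] [-0.94729561  0.32036078]
dot 314.5 202.0 2 [563.  -78.9  56. ] [ 21.3 -68.8]
dot 292.3 231.7 3 [540.7  18.8  56. ] [16.9 31.3]
```

```bash
cat >> h.py <<'E'
from scipy.spatial.transform import Rotation as Ro
C=np.array([529.7,-15.]); YAW=np.radians(10.3)
RL=np.array([[np.cos(YAW),-np.sin(YAW)],[np.sin(YAW),np.cos(YAW)]])
C=C+RL@[0,-2.5]
def w(x,y): return RL@[x,y]+C
def led(p): return (np.asarray(p)[:2]-C)@RL
def pose():
    s=arm.read_state(); R=Ro.from_quat(s["ee_rot"]).as_matrix(); return s,s["position"],R
YT=YAW-np.pi/2   # tool x = ledge -y
def Rdown(yaw):
    x=np.array([np.cos(yaw),np.sin(yaw),0]); z=np.array([0,0,-1.]); return np.c_[x,np.cross(z,x),z]
def plan(x,y,z,n,yaw=YT,p=None,R=None):
    s,p0,R0=pose(); p=p0 if p is None else p; R=R0 if R is None else R
    T=np.array([*w(x,y),z]); rv=Ro.from_matrix(R.T@Rdown(yaw)).as_rotvec(); 
    st=(T-p)/n
    for i in range(n):
        Ri=R@Ro.from_rotvec(rv*i/n).as_matrix()
        print((Ri.T@st/1000).round(3),(rv/n).round(3))
def status():
    s,p,R=pose(); print("t",round(s["clock"],2),"ledge",led(p).round(1),"z",p[2].round(1),"yawL",np.degrees(np.arctan2(R[1,0],R[0,0])-YT).round(1),"F",s["contact_force"].round(1),"w",s["gripper_width"].round(1))
E
python3 - <<'E'
from h import *
status(); plan(0,90,230,14)
# plate dots
for n,pts in dict(side=[(405,175),(490,198),(343,257),(434,286)],scene=[(417,170),(483,210),(350,281),(284,234)]).items():
    s,o=(2.8,(170,140)) if n=="side" else (4,(170,140))
    p=arm.camera_params(n); ff=210/np.tan(np.radians(p["fov_y"]/2));T=p["world_from_camera"]
    for q in pts:
        u,v=np.array(q)/s+o
        r=T[:3,:3]@[(u-p["cx"])/ff,(v-p["cy"])/ff,1]; X=T[:3,3]+r*(56-T[2,3])/r[2]; print(n,led(X).round(1))
E
```

```text
Traceback (most recent call last):
  File "h.py", line 34, in status
    s,p,R=pose(); print("t",round(s["clock"],2),"ledge",led(p).round(1),"z",p[2].round(1),"yawL",np.degrees(np.arctan2(R[1,0],R[0,0])-YT).round(1),"F",s["contact_force"].round(1),"w",s["gripper_width"].round(1))
                                                                                                                                                                                       ^^^^^^^^^^^^^^^^^^^^^^^^
AttributeError: 'float' object has no attribute 'round'
```

```bash
sed -i 's/s\["gripper_width"\].round(1)/round(float(s["gripper_width"]),1)/' h.py
python3 - <<'E'
from h import *
status(); plan(0,90,230,14)
for n,pts in dict(side=[(405,175),(490,198),(343,257),(434,286)],scene=[(417,170),(483,210),(350,281),(284,234)]).items():
    s,o=(2.8,(170,140)) if n=="side" else (4,(170,140))
    p=arm.camera_params(n); ff=210/np.tan(np.radians(p["fov_y"]/2));T=p["world_from_camera"]
    for q in pts:
        u,v=np.array(q)/s+o
        r=T[:3,:3]@[(u-p["cx"])/ff,(v-p["cy"])/ff,1]; X=T[:3,3]+r*(56-T[2,3])/r[2]; print(n,led(X).round(1))
E
```

```text
t 0.15 ledge [-268.1  684.1] z 230.5 yawL 66.4 F [-0.5 -0.  -0.1] w 85.5
[0.035 0.031 0.   ] [ 0.    -0.     0.083]
[0.037 0.028 0.   ] [ 0.    -0.     0.083]
[0.039 0.025 0.   ] [ 0.    -0.     0.083]
[0.041 0.022 0.   ] [ 0.    -0.     0.083]
[0.043 0.018 0.   ] [ 0.    -0.     0.083]
[0.044 0.015 0.   ] [ 0.    -0.     0.083]
[0.045 0.011 0.   ] [ 0.    -0.     0.083]
[0.046 0.007 0.   ] [ 0.    -0.     0.083]
[0.046 0.003 0.   ] [ 0.    -0.     0.083]
[ 0.047 -0.     0.   ] [ 0.    -0.     0.083]
[ 0.046 -0.004  0.   ] [ 0.    -0.     0.083]
[ 0.046 -0.008  0.   ] [ 0.    -0.     0.083]
[ 0.045 -0.012  0.   ] [ 0.    -0.     0.083]
[ 0.044 -0.016  0.   ] [ 0.    -0.     0.083]
side [ 20.5 -64.9]
side [-39.2 -68.9]
side [16.4 33.9]
side [-44.1  31.7]
scene [-38.7  28.7]
scene [19.3 32.5]
scene [ 23.9 -67.3]
scene [-36.5 -70.3]
```

Emit:
drive_tool(moves=[[[0, 0.035, 0.031, 0, 0, 0, 0.083], [0, 0.037, 0.028, 0, 0, 0, 0.083], [0, 0.039, 0.025, 0, 0, 0, 0.083], [0, 0.041, 0.022, 0, 0, 0, 0.083], [0, 0.043, 0.018, 0, 0, 0, 0.083], [0, 0.044, 0.015, 0, 0, 0, 0.083], [0, 0.045, 0.011, 0, 0, 0, 0.083], [0, 0.046, 0.007, 0, 0, 0, 0.083], [0, 0.046, 0.003, 0, 0, 0, 0.083], [0, 0.047, 0, 0, 0, 0, 0.083], [0, 0.046, -0.004, 0, 0, 0, 0.083], [0, 0.046, -0.008, 0, 0, 0, 0.083], [0, 0.045, -0.012, 0, 0, 0, 0.083], [0, 0.044, -0.016, 0, 0, 0, 0.083], [0, 0, 0, 0, 0, 0, 0]]])

```text
clock: 1.65
position: [512.4, 42.0, 228.4]
ee_rot: [0.752, -0.659, 0.001, 0.002]
contact_force: [-0.4, -0.3, 0.1]
gripper_width: -0.1
```

```bash
python3 - <<'E'
from h import *
status(); im,d=arm.get_image("wrist"); cv2.imwrite("pics/wrist1.png",im[:,:,::-1]); np.savez("pics/wrist1.npz",im=im,d=d); plan(5,135,58,7); s,p,R=pose();np.savez("pics/w1pose.npz",p=p,R=R)
E
```

```text
t 1.65 ledge [-6.8 61.7] z 228.4 yawL -2.8 F [-0.4 -0.3  0.1] w -0.1
[-0.01  -0.001  0.024] [ 0.    -0.001 -0.007]
[-0.01  -0.001  0.024] [ 0.    -0.001 -0.007]
[-0.01  -0.002  0.024] [ 0.    -0.001 -0.007]
[-0.01  -0.002  0.024] [ 0.    -0.001 -0.007]
[-0.01  -0.002  0.024] [ 0.    -0.001 -0.007]
[-0.01  -0.002  0.024] [ 0.    -0.001 -0.007]
[-0.01  -0.002  0.024] [ 0.    -0.001 -0.007]
```

View pics/wrist1.png

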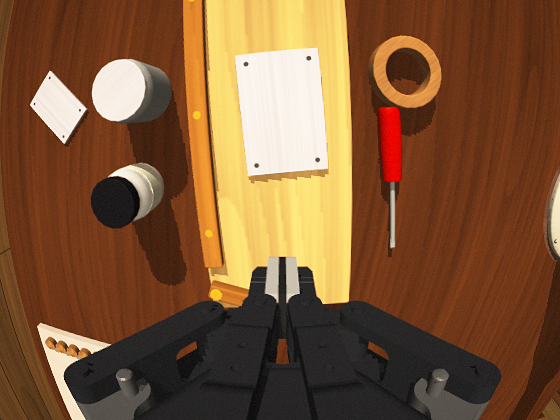

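The wrist view shows the plate at (284,112) with its dots, the fence at (205,130) and the stop pivot at (216,294).

```bash
cat >> h.py <<'E'
def wray(u,v,p,R,z):
    k=arm.camera_params("wrist"); f=210/np.tan(np.radians(k["fov_y"]/2)); T=k["T_tool_cam"]
    a=np.array([u-k["cx"],v-k["cy"]]); r=np.hypot(*a); th=r/f; dc=np.r_[a/r*np.sin(th),np.cos(th)]
    o=R@T[:3,3]+p; dd=R@T[:3,:3]@dc; X=o+dd*(z-o[2])/dd[2]; return X
E
python3 - <<'E'
from h import *
q=np.load("pics/w1pose.npz");p,R=q["p"],q["R"]
for n,u,v,z in [("d",246,65,56),("d",308,58,56),("d",257,166,56),("d",318,160,56),("plate corner",249,178,56),("pc",328,171,56),("pivot",216,294,67),("endcorner",350,303,50),("-xedge",351,50,50),("-xedge",352,200,50),("fence in end",222,267,62),("fence mid",208,100,62),("jar",116,201,85),("tin",125,91,75)]:
    X=wray(u,v,p,R,z); print(n,led(X).round(1),X.round(0))
E
```

```text
d [ 21.2 -62.8] [562. -75.  56.]
d [-37.9 -66.9] [505. -90.  56.]
d [15.8 36.6] [539.  21.  56.]
d [-44.   33.2] [481.   7.  56.]
plate corner [24.4 48.1] [546.  34.  56.]
pc [-53.7  44.4] [469.  17.  56.]
pivot [ 69.7 171.9] [568. 164.  67.]
endcorner [-81.7 201.9] [414. 167.  50.]
-xedge [-81.4 -76.5] [ 464. -107.   50.]
-xedge [-79.5  76.7] [438.  44.  50.]
fence in end [ 60.1 141.2] [564. 132.  62.]
fence mid [ 58.5 -31. ] [593. -38.  62.]
jar [157.5  57. ] [675.  67.  85.]
tin [138.9 -49.4] [676. -41.  75.]
```

```bash
sed -i 's/\[0,-2.5\]/[0,-1.5]/' h.py
```

Emit:
drive_tool(moves=[[[0, -0.011, -0.001, 0.024, 0, 0, -0.007], [0, -0.011, -0.002, 0.024, 0, 0, -0.007], [0, -0.011, -0.002, 0.024, 0, 0, -0.007], [0, -0.01, -0.002, 0.024, 0, 0, -0.007], [0, -0.01, -0.002, 0.022, 0, 0, -0.007], [0, -0.01, -0.002, 0.015, 0, 0, -0.007], [0, -0.005, 0, 0.008, 0, 0, 0], [0, 0, 0, 0, 0, 0, 0]]])

```text
clock: 2.5
position: [508.1, 119.6, 83.1]
ee_rot: [0.77, -0.638, 0.001, 0.001]
contact_force: [-0.8, 0.1, 0.4]
gripper_width: 0.2
```

```bash
python3 - <<'E'
from h import *
status()
E
```

```text
t 2.5 ledge [  2.8 137.7] z 83.1 yawL 0.5 F [-0.8  0.1  0.4] w 0.2
```

Emit:
drive_tool(moves=[[[0, 0, 0, 0.012, 0, 0, -0.004], [0, 0, 0, 0.01, 0, 0, -0.004], [0, 0, 0, 0.003, 0, 0, 0], [0, 0, 0, 0, 0, 0, 0]]])

```text
clock: 2.9
position: [508.6, 120.0, 58.1]
ee_rot: [0.773, -0.634, 0.002, -0.0]
contact_force: [-0.0, -0.4, 0.2]
gripper_width: 0.0
```

Emit:
drive_tool(moves=[[[0, -0.01, 0, 0, 0, 0, 0], [0, -0.01, 0, 0, 0, 0, 0], [0, -0.01, 0, 0, 0, 0, 0], [0, -0.006, 0, 0, 0, 0, 0], [0, -0.006, -0.001, 0, 0, 0, 0], [0, -0.006, -0.001, 0, 0, 0, 0], [0, -0.006, -0.002, 0, 0, 0, 0], [0, 0, 0, 0, 0, 0, 0]]])

```text
clock: 3.7
position: [502.0, 178.5, 59.4]
ee_rot: [0.773, -0.634, 0.002, -0.001]
contact_force: [0.0, -0.0, -0.4]
gripper_width: 0.0
```

```bash
python3 - <<'E'
from h import *
status()
im,d=arm.get_image("side"); cv2.imwrite("pics/side2.png",cv2.resize(im[140:380,170:450,::-1],None,fx=2.5,fy=2.5))
E
```

```text
t 3.7 ledge [  7.4 196.8] z 59.4 yawL 1.0 F [ 0.  -0.  -0.4] w 0.0
```

View pics/side2.png

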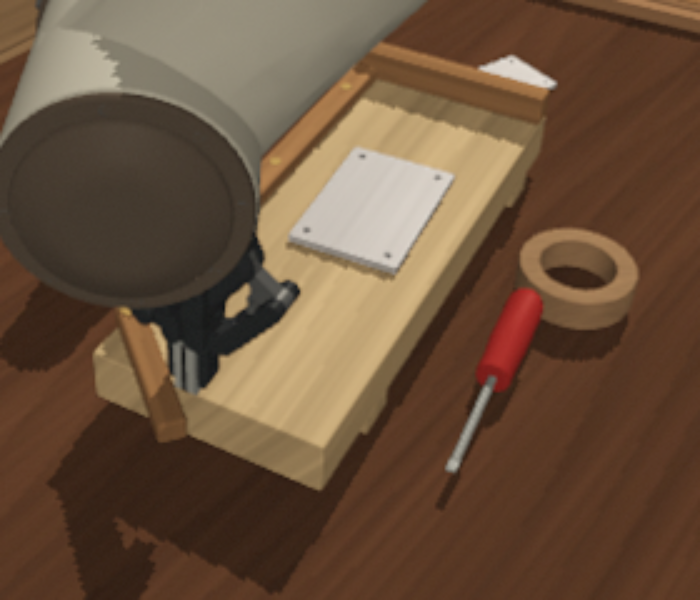

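The stop has turned to about 0.75 rad and the finger is on its inner side. I'll continue the arc.

Emit:
drive_tool(moves=[[[0, -0.006, -0.003, 0, 0, 0, 0], [0, -0.006, -0.004, 0.001, 0, 0, 0], [0, -0.005, -0.004, 0, 0, 0, 0], [0, -0.004, -0.005, 0, 0, 0, 0], [0, -0.004, -0.005, 0, 0, 0, 0], [0, -0.003, -0.005, 0, 0, 0, 0], [0, -0.002, -0.005, 0, 0, 0, 0], [0, -0.001, -0.004, 0, 0, 0, 0], [0, 0, 0, 0, 0, 0, 0]]])

```text
clock: 4.65
position: [532.6, 218.0, 57.8]
ee_rot: [0.773, -0.634, 0.002, -0.0]
contact_force: [0.1, -0.8, -0.4]
gripper_width: -0.1
```

```bash
python3 - <<'E'
from h import *
status()
E
```

```text
t 4.65 ledge [ 44.5 230.3] z 57.8 yawL 0.9 F [ 0.1 -0.8 -0.4] w -0.1
```

Emit:
drive_tool(moves=[[[0, 0, -0.002, 0, 0, 0, 0], [0, 0, -0.002, 0, 0, 0, 0], [0, 0, -0.002, 0, 0, 0, 0], [0, 0, 0, 0, 0, 0, 0]]])

```text
clock: 5.05
position: [537.4, 219.4, 57.7]
ee_rot: [0.773, -0.635, 0.001, 0.001]
contact_force: [-2.8, 1.3, 1.7]
gripper_width: -0.1
```

```bash
python3 - <<'E'
from h import *
status()
im,d=arm.get_image("scene"); cv2.imwrite("pics/scene3.png",cv2.resize(im[120:280,170:400,::-1],None,fx=3.4,fy=3.4))
E
```

```text
t 5.05 ledge [ 49.4 230.7] z 57.7 yawL 0.9 F [-2.8  1.3  1.7] w -0.1
```

View pics/scene3.png

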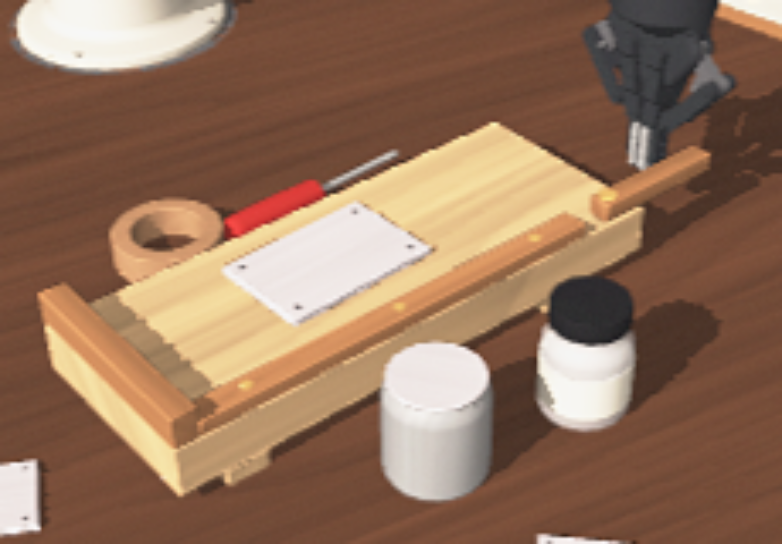

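The stop points nearly along +y. A 3 N reading suggests contact is just building, so I'll press on to its end stop.

Emit:
drive_tool(moves=[[[0, 0, -0.003, 0, 0, 0, 0], [0, 0, -0.003, 0, 0, 0, 0], [0, 0, -0.002, 0, 0, 0, 0]]])

```text
clock: 5.4
position: [537.7, 219.3, 57.6]
ee_rot: [0.772, -0.635, -0.003, 0.008]
contact_force: [-8.1, 2.8, 6.8]
gripper_width: 0.1
```

```bash
python3 - <<'E'
from h import *
status()
E
```

```text
t 5.4 ledge [ 49.8 230.6] z 57.6 yawL 0.8 F [-8.1  2.8  6.8] w 0.1
```

The resistance is 8 N with no more motion, so the stop is against its end stop. I'll back off, rise, and look.

Emit:
drive_tool(moves=[[[0, 0, 0.008, 0, 0, 0, 0], [0, 0, 0.015, 0, 0, 0, 0], [0, 0, 0.01, -0.015, 0, 0, 0], [0.58, 0, 0, -0.03, 0, 0, 0], [0.58, 0.02, 0, -0.03, 0, 0, -0.014], [0.58, 0.035, 0.002, 0, 0, 0, 0], [0.58, 0.035, 0.002, 0, 0, 0, 0], [0.58, 0.035, 0.002, 0, 0, 0, 0], [0.58, 0.035, 0.002, 0, 0, 0, 0], [0.58, 0.035, 0.002, 0, 0, 0, 0], [0.58, 0.035, 0.002, 0, 0, 0, 0], [0.58, 0.03, 0.002, 0, 0, 0, 0], [0.58, 0.02, 0.002, 0, 0, 0, 0], [0.58, 0.01, 0, 0, 0, 0, 0], [0.58, 0, 0, 0, 0, 0, 0]]])

```text
clock: 6.9
position: [558.5, -85.0, 140.2]
ee_rot: [0.778, -0.628, 0.007, -0.003]
contact_force: [-0.3, 0.0, -0.2]
gripper_width: 49.6
```

```bash
python3 - <<'E'
from h import *
status()
for n in("side","scene"):
    im,d=arm.get_image(n); cv2.imwrite(f"pics/{n}4.png",im[:,:,::-1])
    P=cloud(n,d.astype(float));L=edges(n,P,C,YAW);x,y,z=L[...,0],L[...,1],L[...,2]
    s=(abs(z-66.5)<4)&(y>145)&(y<290)&(abs(x)<110); Q=L[s]
    print(n,s.sum(),cv2.minAreaRect(Q[:,:2].astype(np.float32)),np.linalg.svd(Q[:,:2]-Q[:,:2].mean(0),full_matrices=False)[2][0])
E
```

```text
t 6.9 ledge [ 15.8 -72.5] z 140.2 yawL 1.9 F [-0.3  0.  -0.2] w 49.6
side 659 ((70.19196319580078, 215.91433715820312), (108.65574645996094, 18.61099624633789), 89.72993469238281) [0.00645195 0.99997919]
scene 198 ((71.94386291503906, 210.59646606445312), (18.61374282836914, 109.24317932128906), 0.23045969009399414) [ 0.00345313 -0.99999404]
```

View pics/side4.png

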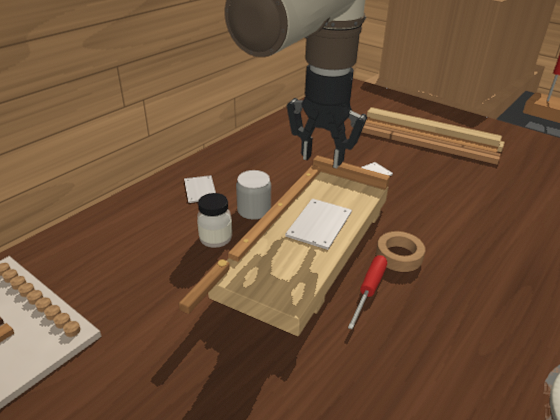

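The stop is in line with +y: (222,275) in the side view, and the fit agrees within 0.4°. Next I'll move behind the plate.

```bash
python3 - <<'E'
from h import *
status(); plan(-8,-108,75,4)
E
```

```text
t 7.0 ledge [ 15.8 -71.2] z 140.1 yawL 2.0 F [ 0.7 -0.3  0.9] w 49.8
[0.009 0.006 0.016] [-0.003 -0.002  0.009]
[0.009 0.006 0.016] [-0.003 -0.002  0.009]
[0.009 0.006 0.016] [-0.003 -0.002  0.009]
[0.009 0.006 0.016] [-0.003 -0.002  0.009]
```

Emit:
drive_tool(moves=[[[0.58, 0.012, 0.006, 0.006, -0.003, -0.002, 0.009], [0.58, 0.012, 0.006, 0.01, -0.003, -0.002, 0.009], [0.58, 0.008, 0.006, 0.016, -0.003, -0.002, 0.009], [0.58, 0.004, 0.004, 0.016, -0.003, -0.002, 0.005], [0.58, 0, 0, 0.01, 0, 0, 0], [0.58, 0, 0, 0, 0, 0, 0]]])

```text
clock: 7.6
position: [542.6, -123.7, 77.7]
ee_rot: [0.77, -0.639, -0.001, -0.001]
contact_force: [-1.1, 0.5, 0.8]
gripper_width: 49.3
```

```bash
python3 - <<'E'
from h import *
status()
im,d=arm.get_image("wrist"); cv2.imwrite("pics/wrist5.png",im[:,:,::-1])
im,d=arm.get_image("side"); cv2.imwrite("pics/side5.png",cv2.resize(im[120:300,200:420,::-1],None,fx=3.5,fy=3.3))
plan(-8,-108,60,2)
E
```

```text
t 7.6 ledge [  -6.7 -107.8] z 77.7 yawL 0.3 F [-1.1  0.5  0.8] w 49.3
[0.    0.001 0.01 ] [-0.001  0.001  0.003]
[0.    0.001 0.01 ] [-0.001  0.001  0.003]
```

View pics/wrist5.png

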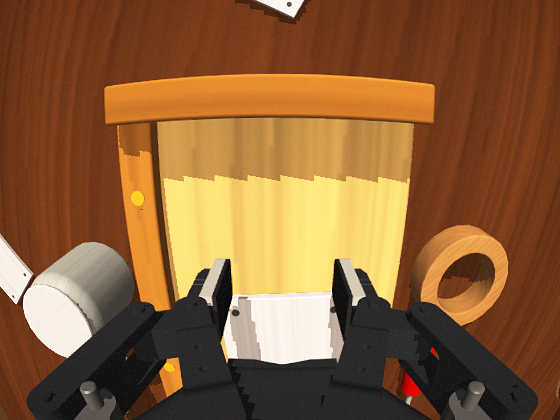

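View pics/side5.png

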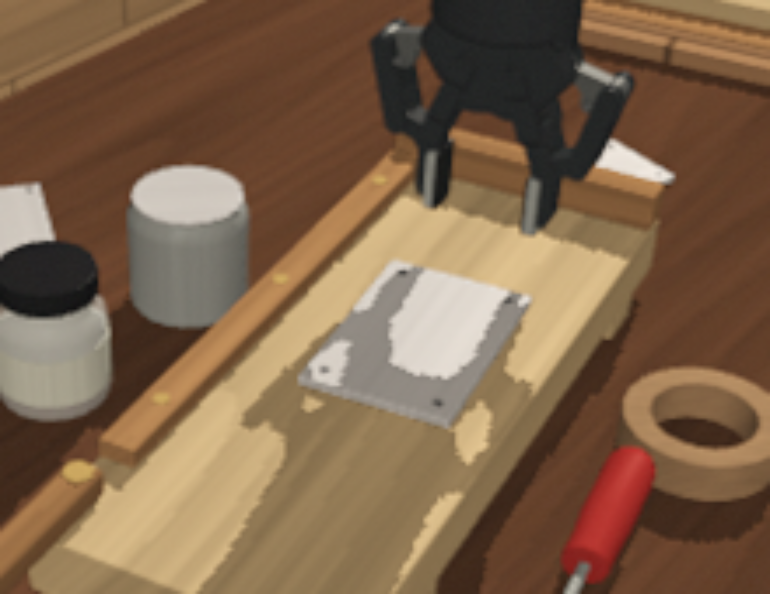

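Emit:
drive_tool(moves=[[[0.58, 0, 0, 0.012, 0, 0, 0.003], [0.58, 0, 0.001, 0.01, 0, 0, 0.003], [0.58, 0, 0, 0.004, 0, 0, 0], [0.58, 0, 0, 0, 0, 0, 0]]])

```text
clock: 8.1
position: [544.5, -122.9, 52.7]
ee_rot: [0.768, -0.64, 0.002, -0.003]
contact_force: [-1.3, -0.4, 1.3]
gripper_width: 49.5
```

Emit:
drive_tool(moves=[[[0.58, 0, 0, 0.002, 0, 0, 0], [0.58, 0, 0, 0.001, 0, 0, 0], [0.58, 0, 0, 0, 0, 0, 0]]])

```text
clock: 8.4
position: [545.0, -122.8, 49.7]
ee_rot: [0.768, -0.64, 0.002, -0.003]
contact_force: [0.5, -0.0, -0.1]
gripper_width: 49.4
```

```bash
python3 - <<'E'
from h import *
status()
im,d=arm.get_image("side"); cv2.imwrite("pics/side6.png",cv2.resize(im[140:260,260:400,::-1],None,fx=5,fy=5))
E
```

```text
t 8.4 ledge [  -4.3 -107.3] z 49.7 yawL 0.1 F [ 0.5 -0.  -0.1] w 49.4
```

View pics/side6.png

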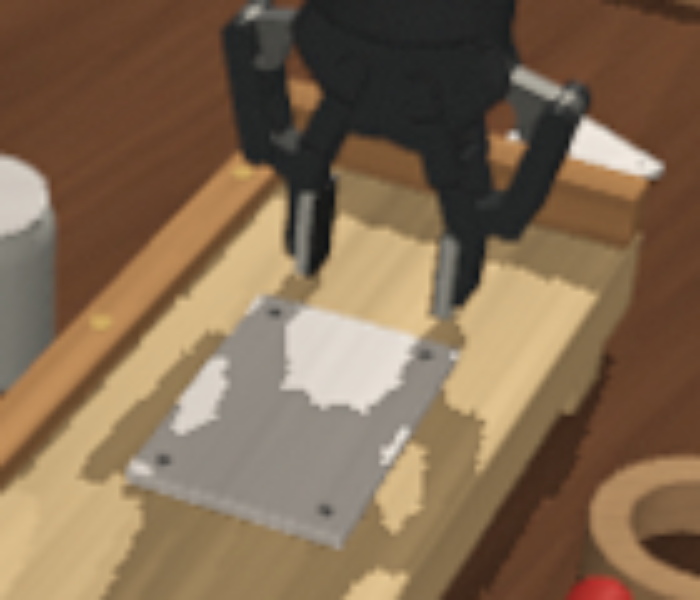

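Emit:
drive_tool(moves=[[[0.58, 0, 0.004, 0.001, 0, 0, 0], [0.58, 0, 0, 0.001, 0, 0, 0], [0.58, 0, 0, 0, 0, 0, 0]]])

```text
clock: 8.75
position: [541.0, -123.6, 48.1]
ee_rot: [0.768, -0.64, 0.003, -0.003]
contact_force: [0.4, -0.5, 0.3]
gripper_width: 49.6
```

Emit:
drive_tool(moves=[[[0.58, 0, 0, 0.001, 0, 0, 0], [0.58, 0, 0, 0.001, 0, 0, 0], [0.58, 0, 0, 0, 0, 0, 0]]])

```text
clock: 9.05
position: [541.3, -123.6, 47.7]
ee_rot: [0.769, -0.64, 0.003, -0.003]
contact_force: [-0.4, 0.4, 0.1]
gripper_width: 49.7
```

Emit:
drive_tool(moves=[[[0.58, 0, 0, 0.002, 0, 0, 0], [0.58, 0, 0, 0, 0, 0, 0]]])

```text
clock: 9.25
position: [542.0, -123.6, 47.8]
ee_rot: [0.769, -0.639, 0.004, -0.003]
contact_force: [0.5, -0.1, -0.2]
gripper_width: 49.2
```

```bash
python3 - <<'E'
from h import *
status()
E
```

```text
t 9.25 ledge [  -7.4 -107.5] z 47.8 yawL 0.2 F [ 0.5 -0.1 -0.2] w 49.2
```

Emit:
drive_tool(moves=[[[0.58, 0, 0, 0.003, 0, 0, 0]]])

```text
clock: 9.35
position: [542.4, -123.6, 47.1]
ee_rot: [0.769, -0.639, 0.004, -0.003]
contact_force: [-7.3, 5.3, 30.5]
gripper_width: 49.7
```

The fingertips touch the ledge at TCP z of about 47.6. I'll raise about 2 mm, then push.

Emit:
drive_tool(moves=[[[0.58, 0, 0, -0.003, 0, 0, 0], [0.58, 0, 0, 0, 0, 0, 0]]])

```text
clock: 9.55
position: [543.0, -123.5, 50.8]
ee_rot: [0.769, -0.639, 0.005, -0.004]
contact_force: [-0.1, -0.1, 0.4]
gripper_width: 49.4
```

```bash
python3 - <<'E'
from h import *
status(); plan(-8,-100,50,1)
E
```

```text
t 9.55 ledge [  -6.3 -107.6] z 50.8 yawL 0.3 F [-0.1 -0.1  0.4] w 49.4
[-0.008  0.002  0.001] [-0.011 -0.003  0.005]
```

Emit:
drive_tool(moves=[[[0.58, -0.005, 0.001, 0.001, -0.006, -0.002, 0.003], [0.58, -0.006, 0, 0, -0.005, -0.001, 0.002], [0.58, -0.006, 0, 0, 0, 0, 0], [0.58, -0.006, 0, 0, 0, 0, 0], [0.58, -0.006, 0, 0, 0, 0, 0], [0.58, -0.006, 0, 0, 0, 0, 0], [0.58, -0.006, 0, 0, 0, 0, 0]]])

```text
clock: 10.25
position: [533.2, -80.9, 47.7]
ee_rot: [0.767, -0.641, -0.001, 0.001]
contact_force: [0.6, -1.1, 0.3]
gripper_width: 49.4
```

```bash
python3 - <<'E'
from h import *
status()
im,d=arm.get_image("side"); cv2.imwrite("pics/side7.png",cv2.resize(im[140:260,240:400,::-1],None,fx=4.5,fy=4.5))
plan(-8,-30,49.8,1)
E
```

```text
t 10.25 ledge [ -8.4 -64. ] z 47.7 yawL -0.1 F [ 0.6 -1.1  0.3] w 49.4
[-0.033 -0.    -0.002] [ 0.004  0.001 -0.   ]
```

View pics/side7.png

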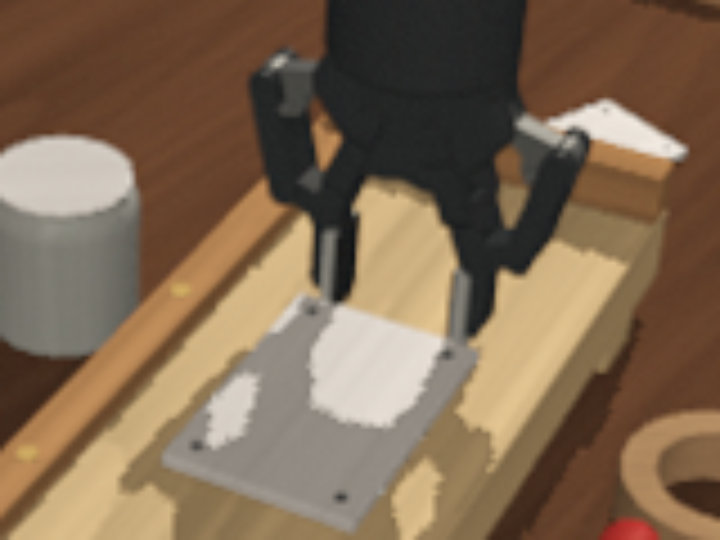

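Both fingertips bear on the rear edge. I'll raise 2 mm and go on.

Emit:
drive_tool(moves=[[[0.58, -0.006, 0, -0.002, 0, 0, 0], [0.58, -0.007, 0, 0, 0, 0, 0], [0.58, -0.007, 0, 0, 0, 0, 0], [0.58, -0.007, 0, 0, 0, 0, 0], [0.58, -0.007, 0, 0, 0, 0, 0], [0.58, -0.007, 0, 0, 0, 0, 0]]])

```text
clock: 10.9
position: [524.7, -36.6, 49.7]
ee_rot: [0.767, -0.641, -0.002, 0.001]
contact_force: [-0.0, -1.6, -0.0]
gripper_width: 49.7
```

```bash
python3 - <<'E'
from h import *
status()
plan(-8,20,49.8,1)
E
```

```text
t 10.9 ledge [ -8.8 -18.8] z 49.7 yawL -0.1 F [-0.  -1.6 -0. ] w 49.7
[-0.039 -0.001 -0.   ] [ 0.004  0.001 -0.001]
```

Emit:
drive_tool(moves=[[[0.58, -0.007, 0, 0, 0.003, 0, 0], [0.58, -0.007, 0, 0, 0, 0, 0], [0.58, -0.007, 0, 0, 0, 0, 0], [0.58, -0.007, 0, 0, 0, 0, 0], [0.58, -0.007, 0, 0, 0, 0, 0], [0.58, -0.007, 0, 0, 0, 0, 0]]])

```text
clock: 11.5
position: [516.2, 8.6, 49.6]
ee_rot: [0.767, -0.641, -0.001, 0.0]
contact_force: [0.4, -0.9, -1.6]
gripper_width: 49.5
```

Emit:
drive_tool(moves=[[[0.58, -0.007, 0, 0, 0, 0, 0], [0.58, -0.007, 0, 0, 0, 0, 0], [0.58, -0.007, 0, 0, 0, 0, 0], [0.58, 0, 0, 0, 0, 0, 0]]])

```text
clock: 11.9
position: [512.1, 32.1, 49.7]
ee_rot: [0.768, -0.641, -0.001, 0.0]
contact_force: [-0.3, 0.4, -0.5]
gripper_width: 49.6
```

```bash
python3 - <<'E'
from h import *
status()
for n in("side","scene"):
    im,d=arm.get_image(n); np.savez(f"pics/{n}8.npz",im=im,d=d); cv2.imwrite(f"pics/{n}8.png",im[:,:,::-1])
im=cv2.imread("pics/side8.png")
cv2.imwrite("pics/side8c.png",cv2.resize(im[150:330,200:400],None,fx=3.3,fy=3.3))
E
```

```text
t 11.9 ledge [-8.9 51. ] z 49.7 yawL 0.0 F [-0.3  0.4 -0.5] w 49.6
```

View pics/side8c.png

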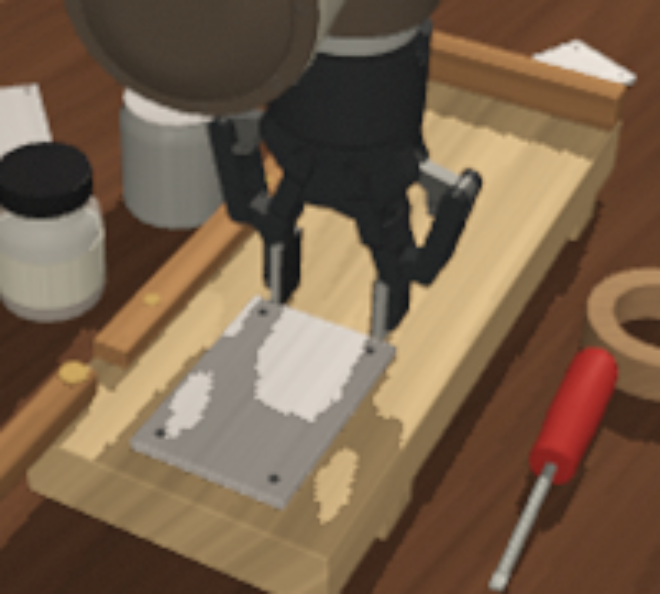

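Dots in the crop are at (263,312), (370,351), (160,433) and (274,479). The plate is flat and looks square.

```bash
cat >> h.py <<'E'
def pix(n,u,v,z):
    p=arm.camera_params(n); ff=210/np.tan(np.radians(p["fov_y"]/2));T=p["world_from_camera"]
    r=T[:3,:3]@[(u-p["cx"])/ff,(v-p["cy"])/ff,1]; return T[:3,3]+r*(z-T[2,3])/r[2]
E
python3 - <<'E'
from h import *
D=[led(pix("side",200+a/3.3,150+b/3.3,56)) for a,b in[(263,312),(370,351),(160,433),(274,479)]]
print(np.round(D,1),np.mean(D,0).round(1))
for a,b in [(35,478),(325,572)]: print("edge",led(pix("side",200+a/3.3,150+b/3.3,50)).round(1))
E
```

```text
[[ 19.4  73.9]
 [-40.6  74.1]
 [ 19.7 173.6]
 [-40.1 173.7]] [-10.4 123.8]
edge [ 57.2 220.6]
edge [-82.2 206.1]
```

Plate yaw is about 0°. The leading edge is about 17 mm short of the end, so roughly 57 mm remain. I'll push most of that and then check.

Emit:
drive_tool(moves=[[[0.58, -0.007, 0, 0, 0, 0, 0], [0.58, -0.007, 0, 0, 0, 0, 0], [0.58, -0.007, 0, 0, 0, 0, 0], [0.58, -0.007, 0, 0, 0, 0, 0], [0.58, -0.007, 0, 0, 0, 0, 0], [0.58, -0.006, 0, 0, 0, 0, 0], [0.58, -0.004, 0, 0, 0, 0, 0], [0.58, 0, 0, 0, 0, 0, 0]]])

```text
clock: 12.8
position: [503.2, 79.2, 49.6]
ee_rot: [0.767, -0.641, -0.001, 0.001]
contact_force: [0.1, -0.7, 0.2]
gripper_width: 49.6
```

```bash
python3 - <<'E'
from h import *
status()
im,d=arm.get_image("side"); np.savez(f"pics/side9.npz",im=im,d=d)
cv2.imwrite("pics/side9c.png",cv2.resize(im[190:340,190:340,::-1],None,fx=4,fy=4,interpolation=cv2.INTER_CUBIC))
E
```

```text
t 12.8 ledge [-9.2 98.9] z 49.6 yawL -0.1 F [ 0.1 -0.7  0.2] w 49.6
```

View pics/side9c.png

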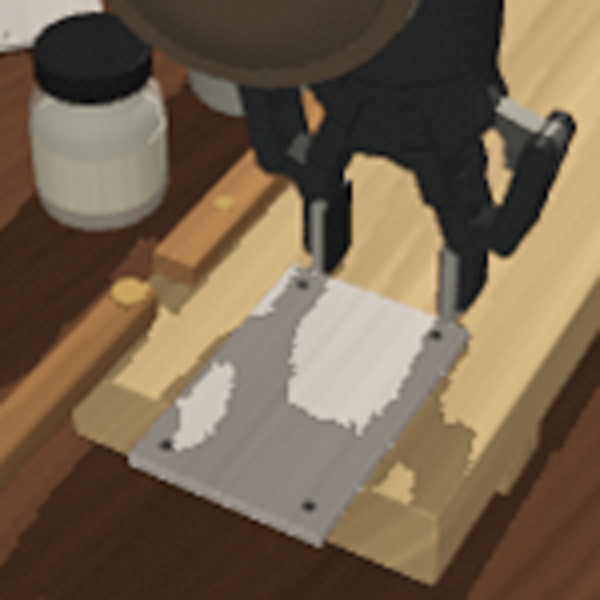

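```bash
python3 - <<'E'
from h import *
f=lambda a,b,z:led(pix("side",190+(a+.5)/4-.5,190+(b+.5)/4-.5,z))
D=[f(a,b,56) for a,b in[(303,285),(435,335),(167,445),(309,506)]]
print(np.round(D,1),np.mean(D,0).round(1))
for a,b in [(77,407),(437,517)]: print("edge",f(a,b,50).round(1))
z=np.load("pics/side9.npz");P=cloud("side",z["d"].astype(float));L=edges("side",P,C,YAW);x,y,h=L[...,0],L[...,1],L[...,2]
for a in range(-75,60,10):
    s=(abs(x-a)<5)&(y>100); q=y[s&(abs(h-49.5)<2.5)];r=y[s&(abs(h-55.5)<2)]
    print(a,q.max().round(1) if len(q) else None,r.max().round(1) if len(r) else None,r.min().round(1) if len(r) else None)
E
```

```text
[[ 20.2 120.8]
 [-39.  120.8]
 [ 20.3 220.5]
 [-39.3 220.8]] [ -9.5 170.7]
edge [ 63.6 216. ]
edge [-79.  198.4]
-75 199.7 None None
-65 201.0 None None
-55 200.3 None None
-45 231.4 231.5 103.2
-35 230.8 232.1 109.8
-25 231.5 232.2 112.0
-15 230.7 231.2 110.7
-5 231.7 231.4 109.9
5 231.1 232.2 112.0
15 232.2 231.9 100.3
25 231.1 232.6 111.0
35 200.0 229.6 117.1
45 201.2 None None
55 200.0 None None
```

The overhang is about 30.5 mm and square, so about 9.5 mm more.

Emit:
drive_tool(moves=[[[0.58, -0.004, 0, 0, 0, 0, 0], [0.58, -0.004, 0, 0, 0, 0, 0], [0.58, -0.002, 0, 0, 0, 0, 0], [0.58, 0, 0, 0, 0, 0, 0]]])

```text
clock: 13.25
position: [501.3, 89.2, 49.7]
ee_rot: [0.767, -0.642, -0.001, 0.001]
contact_force: [-1.0, -1.5, 0.6]
gripper_width: 49.5
```

```bash
python3 - <<'E'
from h import *
status()
E
```

```text
t 13.25 ledge [ -9.3 109.1] z 49.7 yawL -0.1 F [-1.  -1.5  0.6] w 49.5
```

Moved 10 mm. Now I'll retreat backwards, rise, and check.

Emit:
drive_tool(moves=[[[0.58, 0.006, 0, 0, 0, 0, 0], [0.58, 0.012, 0, 0, 0, 0, 0], [0.58, 0.012, 0, -0.01, 0, 0, 0], [0.58, 0.01, 0, -0.03, 0, 0, 0], [0.58, 0.02, 0, -0.04, 0, 0, 0], [0.58, 0.03, 0, -0.04, 0, 0, 0], [0.58, 0.03, 0, -0.03, 0, 0, 0], [0.58, 0.02, 0, 0, 0, 0, 0], [0.58, 0, 0, 0, 0, 0, 0]]])

```text
clock: 14.15
position: [527.5, -61.0, 210.1]
ee_rot: [0.766, -0.643, 0.001, 0.0]
contact_force: [-0.3, 0.3, -0.3]
gripper_width: 49.6
```

```bash
python3 - <<'E'
from h import *
status()
for n in("side","scene"):
    im,d=arm.get_image(n); np.savez(f"pics/{n}10.npz",im=im,d=d)
    P=cloud(n,d.astype(float));L=edges(n,P,C,YAW);x,y,h=L[...,0],L[...,1],L[...,2]
    for a in range(-65,60,20):
        s=(abs(x-a)<6)&(y>90); q=y[s&(abs(h-49.5)<2)];r=y[s&(abs(h-55.8)<2)]
        print(n,a,q.max().round(1) if len(q) else None,r.max().round(1) if len(r) else None,r.min().round(1) if len(r) else None)
    s=(abs(h-66.5)<3)&(y>145)&(y<290)&(x>40)&(x<110); Q=L[s]; print("stop",cv2.minAreaRect(Q[:,:2].astype(np.float32)))
    r0,c0=(190,170) if n=="side" else (120,260)
    c=im[r0:r0+170,c0:c0+190,::-1]; cv2.imwrite(f"pics/{n}10.png",cv2.resize(c,None,fx=3.5,fy=3.5,interpolation=cv2.INTER_CUBIC))
E
```

```text
t 14.15 ledge [-10.4 -43.4] z 210.1 yawL -0.3 F [-0.3  0.3 -0.3] w 49.6
side -65 200.6 None None
side -45 241.5 242.2 120.9
side -25 241.1 242.2 121.1
side -5 241.6 241.9 121.2
side 15 242.2 242.4 120.7
side 35 201.2 241.0 122.0
side 55 199.7 243.9 91.4
stop ((70.4318618774414, 216.70114135742188), (19.022178649902344, 107.31775665283203), 0.3374825417995453)
scene -65 1174.9 1175.4 1171.2
scene -45 1172.2 1169.1 120.1
scene -25 1163.3 1165.3 118.1
scene -5 1166.8 1163.5 120.2
scene 15 1161.3 1159.3 117.8
scene 35 1158.0 1157.8 121.0
scene 55 1150.7 1157.8 1142.9
stop ((71.78823852539062, 211.53805541992188), (108.20808410644531, 18.54654884338379), 89.94242858886719)
```

View pics/side10.png

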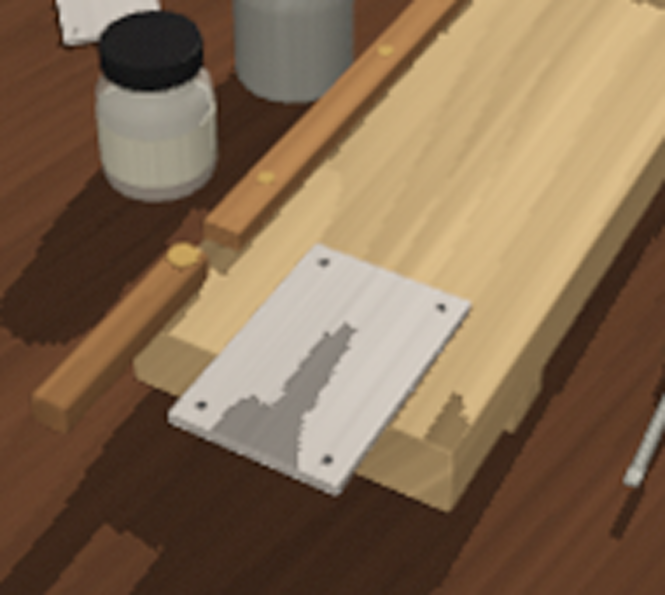

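View pics/scene10.png

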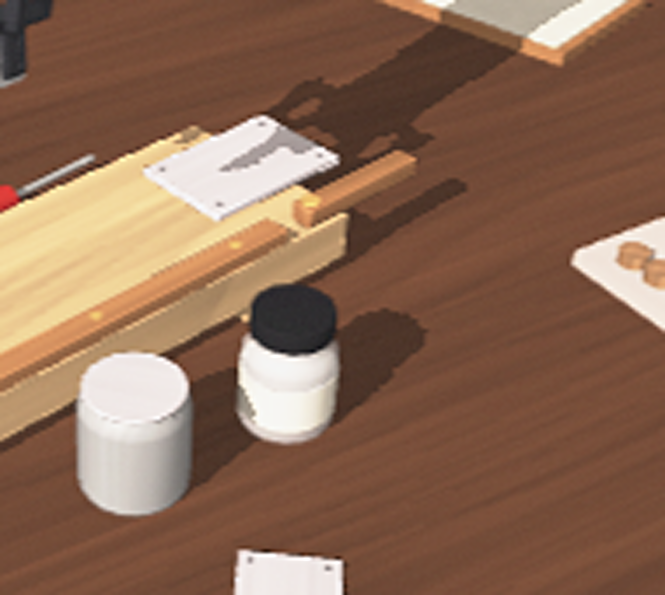

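The side crop shows the plate flat, with its leading edge from (172,415) to (338,490). It sits square over the end by about 41 mm. The stop lies along +y at (115,335), and the bystanders look unmoved.

```bash
python3 - <<'E'
from bench import arm
print(arm.job_done())
E
```

```text
the job is handed in; nothing more can be done
None
```

The turn-stop is fully round and the plate now sticks out over the open end by about 41 mm, just over a third of its length. I handed the job in at about 14 s on the robot's clock, with the arm raised clear of everything.

- **Turn-stop:** I pushed it round first with the shut fingertips until it resisted at about 8 N and moved no further. Depth fits from both cameras show it pointing along ledge +y within about 0.4°. A side-camera fit after the plate push gave the same.
- **Plate:** I picked the 80 x 120 mm one on the ledge; the two look-alikes on the table measured about 60 x 90 mm. I slid it from behind with two spread fingertips. It lies flat, square to the end within about 0.5°. The target was 40 mm; the ledge-end position is good to about 2 mm.
- **Bystanders:** The arm never came near the jar, tin, tape roll or screwdriver. They look unmoved in the last pictures, judged by eye only; the tape roll was outside the final crops.

**Checks that disagreed:**
- **Camera offset:** The scene camera put the ledge end and pivot about 4 mm short of the side and wrist cameras along the ledge, so I trusted the latter two.
- **Failed check:** The scene camera's reading of the plate's leading edge was spoiled by background points, so the overhang rests on the side camera.
- **Brief press:** While finding the ledge height, the fingertips pressed on it with about 30 N for one step.

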